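# Turn the blue bur magazine to its marked holder

## Robot

A 6-joint arm with a two-finger parallel gripper is mounted at the origin on the work surface. World frame = base frame: x ahead of the robot, y to its left, z up, the work surface at z = 0. Lengths are in m, angles in rad, forces in N, time in s.
With the tool pointing down it reaches from about 0.425 to 0.95 m from the base axis. Payload 3.5 kg.
Tool frame: the origin (TCP) lies at the very end of the fingers, on their centre line; the grasp point (between the pads) lies 19 mm behind it (ctrl.grip_point_offset is the distance from the TCP to the grasp point, in m); z points along the fingers, y is the line along which they close (so a half turn about z gives the same grasp; the last joint's range is limited). The gripper opens to 85 mm and grips with 20 to 120 N. Pads are 22 mm wide; open, the fingers measure 114 mm over their backs; the gripper's body (76 mm by 85 mm) begins 54 mm behind the grasp point. The pads swing forward as they close: fully open they stand 13 mm farther back than shut.
Start: joints at [1.114, 0.286, 1.577, -0, 1.279, -0.15], TCP at [0.204, 0.643, 0.21] pointing down, gripper open.
Joint ranges: [-2.77, 2.77], [-0.9, 2.22], [0.21, 2.48], [-1.53, 4.67], [0.24, 2.81], [-2.84, 2.84]. Speed limits (rad/s): [2.79, 2.79, 3.14, 3.14, 3.14, 3.14].

## Interface

Orientations are given as a unit quaternion [x, y, z, w].
In Python, from plant import telemetry, vision, ctrl gives the robot as it stands.
- The arm moves only by the tool arm_command, never from a script. Its argument "series" is one flat list of numbers, 7 for each row, row after row: the shift along the tool's x, y, z in cm, then the turn, a rotation vector about the tool's x, y, z in degrees, then the closure, from 0 (fully open) to 1 (shut). A call has 1 to 10 rows; each row is the pose to reach, as a shift and turn from the pose commanded when the call began, along the tool's axes at that moment; what a row does not reach only later rows make up. A row lasts 1/12 s, in which the tool goes at most 41.7 mm and 7.16 degrees, less where a joint would pass 70% of its speed; a pose out of reach is approached as far as the arm can. A call with a gripper value outside its range is refused whole. The fingers move at their own pace and stop on an object; "force" is the grip in N (left out, the last holds). Time passes only in rows, so rows that repeat a pose let the fingers close. It gives the time, the measured TCP pose, the force, the opening and the grip force at its end, in the units of the state.
- telemetry.get_state(): the state, without advancing time (a new reading comes with each control period).
- vision.read_camera(name): name is "scene" or "top" or "wrist"; returns a dict with "color" (480x640x3 uint8, blue, green, red), "K" (3x3 intrinsics, pixels), "rvec" (rotation vector, rad) and "tvec" (3), from world to camera coordinates, as OpenCV has them; the wrist camera has in their place "T_tool_cam" (4x4, takes a point from camera to tool coordinates, whose origin is the TCP and whose axes are the flange's). Camera axes: x right, y down, z forward; pixel columns grow to the right and rows downward; lengths in m; the calibration is good to about 2 mm. The wrist camera is an equidistant fisheye: a pixel r from the principal point sees the ray r / f radians off the axis. A picture is of the moment at which its call begins: read the wrist's pose just before it. There is no depth.
- ctrl.sign_off(): hands the job in; it is judged then, once.
The state is a dict: "time": time; "qpos": joint angles; "dq": joint speeds; "joint_efforts": joint torques, N m; "eef_pos": TCP position; "tcp_rot": TCP orientation; "contact_force": force on the tool from outside, world axes, zero at the start; "wrist_torque": the same for the moment, N m; "opening": opening from 0.0 (shut) to 1.0 (fully open); "finger_force": force on a finger pad.
Only numpy, scipy, OpenCV 4.12 (cv2) and the standard library are available. Lean on these libraries where they do the work, as an engineer would, in place of code of your own. Each camera call takes 0.05 s, during which the arm holds its last target. There are 200 camera calls.

## Task

The mill needs the bur kept in the orange holder of the blue magazine. Turn the blue magazine wheel on its axle until its orange ball stands straight up at the top, and leave it there at rest. Do not turn the green magazine or disturb the amber jar.

Things in the scene. Friction and masses are not known exactly. Their poses are not given: they have to be found in the camera images.
- blue_wheel: Blue wheel (disc 120 mm across, 16 thick) upright on a fixed stand; 8 spokes 9 mm thick, 45 deg apart, end in 20 mm balls centred 90 mm from the axle; 1 orange, 7 grey. Origin: disc centre, 140 above the counter. x: along the level axle, away from the robot (yaw within 0.3 rad). z: axle to orange ball; up when done. Turns freely both ways, needs 1 N at a ball, stays where left.
- blue_mark (a point): Centre of the blue wheel's orange ball (20 mm across, orange stripe on the disc); turns with the wheel. Starts 60 to 105 degrees down from the top, on the left (+y) side. Any ball, grey too, may be gripped across along the axle, or pushed. Stand: post 40 mm wide, 41 to 59 mm behind the disc's middle plane (robot side), top 162 mm above the counter; foot 120 wide, 14 high.
- green_mark (a point): Centre of the orange ball of the green wheel: same make, size and stand as the blue one but with a green disc, standing at least 240 mm to the left or right of it. Not to be turned.
- jar: Amber glass jar with a white cap, 56 mm across, 75 mm high, standing loose on the counter beyond the two wheels. Origin: centre of its underside. Not to be disturbed.
Things that resemble listed ones, but are neither listed nor needed, are in the scene too. What is shaped like the part that bears blue_wheel but yellow is not meant.

How it is judged:
By the outcome, as a careful person would: the job done as asked, in the order asked, and still so for the second after the job is handed in, with the robot touching nothing.
It also fails if it takes over 32 s, if anything falls off the work surface, if the arm or the gripper's body presses on something with over 40 N, if the wrist force passes 120 N, or if a joint passes its speed limit or range.

## Working session

There is one attempt and no reset: what is moved stays moved. The work goes in short steps, Python scripts to look and compute and a tool call to move; the robot and the scene stay as the last step left them, time stands still between calls to the robot, and variables do not carry over. Pictures are saved under pics/ and viewed, at most 10 in all, crops included, and the job is handed in when it is done.

Besides the shell and the picture viewer there is one more tool, called as a command line: name --argument value ..., lists and objects as JSON in quotes. arm_command: Moves the arm, as the interface text tells. Its arguments: {"type":"object","properties":{"series":{"type":"array","items":{"type":"number"}},"force":{"type":"number"}},"required":["series"]}

```bash
mkdir -p pics
cat > h.py <<'E'
import numpy as np, cv2
from plant import telemetry, vision, ctrl
from scipy.spatial.transform import Rotation as R
def cam(n):
    c=vision.read_camera(n); M=cv2.Rodrigues(np.array(c["rvec"],float))[0]; t=np.array(c["tvec"],float).ravel()
    return c["color"],np.array(c["K"]),M,t
def ray(K,M,t,uv):
    d=M.T@np.linalg.inv(K)@np.array([uv[0],uv[1],1.]); return -M.T@t,d/np.linalg.norm(d)
def plane(K,M,t,uv,z):
    o,d=ray(K,M,t,uv); return o+d*(z-o[2])/d[2]
def proj(K,M,t,p):
    q=K@(M@np.asarray(p)+t); return q[:2]/q[2]
def tri(rs):
    A=sum(np.eye(3)-np.outer(d,d) for o,d in rs); b=sum((np.eye(3)-np.outer(d,d))@o for o,d in rs)
    return np.linalg.solve(A,b)
E
python3 - <<'E'
from h import *
for n in("scene","top"):
    im,K,M,t=cam(n); cv2.imwrite(f"pics/{n}0.png",im); print(n,K[0,0],(-M.T@t).round(3),M[2].round(3))
s=telemetry.get_state();print(s["eef_pos"],s["tcp_rot"],s["time"])
E
```

```text
scene 512.5356959418106 [ 1.082 -0.151  0.9  ] [-0.576  0.149 -0.804]
top 601.039179397246 [ 0.375 -0.02   1.252] [ 0.18   0.023 -0.983]
[0.20351323 0.64289699 0.20822072] [ 1.52794332e-01  9.88257361e-01 -1.08354434e-03 -3.27169024e-04] 0.1
```

View pics/scene0.png

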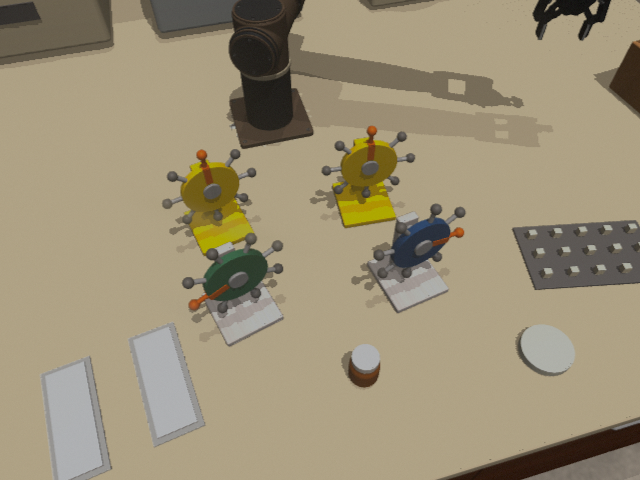

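View pics/top0.png

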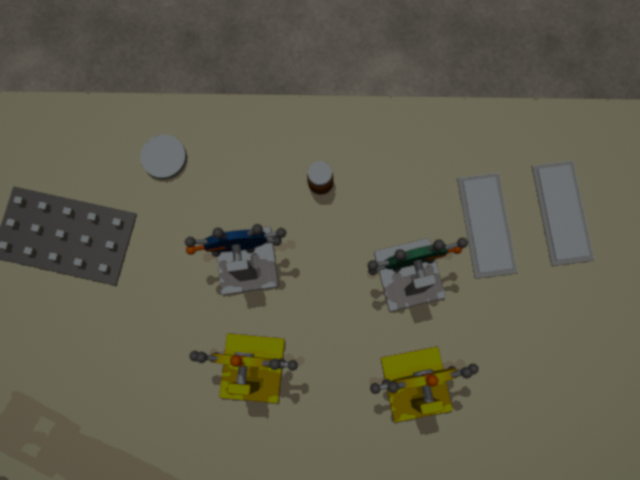

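Scene view: the blue disc is at (420,243) with its orange ball at (459,233). The green disc is at (237,275), ball at (194,305). Two yellow-disc decoys sit at (210,187) and (369,163), and the jar is at (365,365). In the top view the blue disc is at (236,240), orange ball at (190,250). The target is the one with the blue disc and the orange ball on its +y side; I'll confirm that in a crop and measure it.

Run:
```python
from h import *
C={n:cam(n) for n in("scene","top")}
crop={"scene":(340,180,490,320),"top":(160,200,320,310)}
out=[]
for n,(im,K,M,t) in C.items():
    x0,y0,x1,y1=crop[n]; hsv=cv2.cvtColor(im,cv2.COLOR_BGR2HSV)
    for nm,lo,hi in(("orange",(4,170,90),(14,255,255)),("blue",(105,120,30),(125,255,255))):
        m=cv2.inRange(hsv,lo,hi); k,l,st,ce=cv2.connectedComponentsWithStats(m)
        for i in range(1,k):
            if st[i,4]>12: print(n,nm,ce[i].round(1),st[i])
    out.append(cv2.resize(im[y0:y1,x0:x1],(400,int(400*(y1-y0)/(x1-x0))),interpolation=cv2.INTER_CUBIC))
h=max(o.shape[0] for o in out)
cv2.imwrite("pics/crop1.png",np.hstack([cv2.copyMakeBorder(o,0,h-o.shape[0],0,0,0) for o in out]))
```

```text
scene orange [371.7 130.1] [368 126   9   9  63]
scene orange [370.8 149.4] [367 139   8  21 118]
scene orange [201.3 154.3] [197 150  10   9  67]
scene orange [206.7 172.9] [201 163  12  21 135]
scene orange [450.1 236.1] [433 228  31  18 152]
scene orange [207.2 297. ] [190 285  39  24 211]
scene orange [366.5 374.6] [354 369  25  10  87]
scene blue [422.1 226.3] [403 219  41  23 197]
top orange [193.6 248.6] [187 246  16   7  53]
top orange [455.1 249.2] [450 247  11   5  27]
top orange [234.9 360.1] [231 356   9   9  54]
top orange [432.1 379.9] [428 375   9  10  55]
top blue [232.3 236.7] [205 231  59  15 319]
```

View pics/crop1.png

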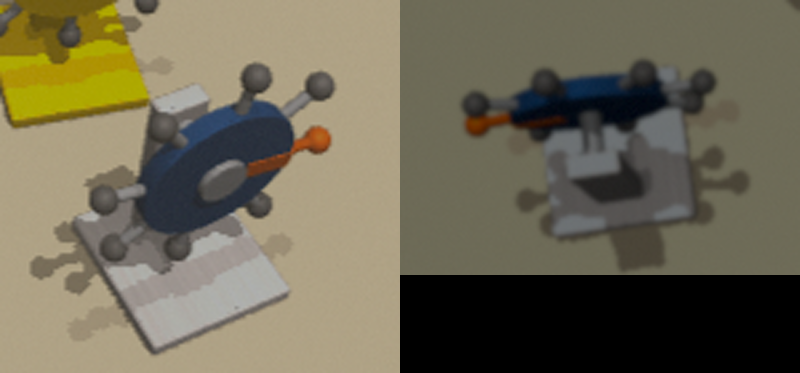

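The crop confirms it: a blue disc with an orange stripe and ball. In crop pixels the orange ball is at (318,139) in the scene half and (477,125) in the top half, with grey balls around it. I'll triangulate matching balls and fit the wheel.

```bash
cat > fit.py <<'E'
from h import *
from scipy.optimize import least_squares
def fitwheel(obs,x0):
    # obs: list of (K,M,t,uv,k); params cx,cy,yaw,phi (orange angle from top toward +y)
    def ball(p,k):
        a=p[3]-k*np.pi/4; return np.array([p[0],p[1],.14])+.09*(np.array([-np.sin(p[2]),np.cos(p[2]),0])*np.sin(a)+np.array([0,0,1])*np.cos(a))
    f=lambda p:np.concatenate([proj(K,M,t,ball(p,k))-uv for K,M,t,uv,k in obs])
    r=least_squares(f,x0,loss="soft_l1"); return r.x,f(r.x).reshape(-1,2),ball
E
python3 - <<'E'
from fit import *
C={n:cam(n) for n in("scene","top")}
S=[(318,139),(320,86),(257,78),(164,128),(104,200),(113,247),(177,248),(258,205)]
S=[(340+u*.375,180+v*.375) for u,v in S]
T=[(477,125),(476,105),(545,83),(643,73),(703,82),(690,101)]
T=[(160+(u-400)*.4,200+v*.4) for u,v in T]
for k in range(6): print(k,tri([ray(*C["scene"][1:],S[k]),ray(*C["top"][1:],T[k])]).round(3))
obs=[(*C["scene"][1:],np.array(u),k) for k,u in enumerate(S)]+[(*C["top"][1:],np.array(u),k) for k,u in enumerate(T)]
p,r,ball=fitwheel(obs,[.6,.25,0,1.4]); print("fit",p.round(4),np.degrees(p[2:]).round(1)); print(r.round(1).tolist())
for k in range(8): print(k,ball(p,k).round(3))
print("jar",plane(*C["scene"][1:],(365,357),.075),plane(*C["top"][1:],(320,172),.075))
for n,z,uv in(("top",.23,(235,360)),("top",.13,(292,366)),("top",.13,(198,356))): print("yellow",plane(*C[n][1:],uv,z).round(3))
E
```

```text
0 [0.572 0.257 0.124]
1 [0.575 0.242 0.191]
2 [0.584 0.186 0.228]
3 [0.596 0.12  0.213]
4 [0.602 0.082 0.156]
5 [0.6   0.097 0.091]
fit [0.5871 0.1696 0.1701 1.7527] [  9.7 100.4]
[[-0.5, 0.3], [-0.1, -0.1], [-0.2, 0.0], [-0.4, -0.2], [-0.1, 0.1], [0.2, 0.4], [0.2, -0.1], [0.1, -0.2], [0.0, -0.2], [-0.4, 0.0], [-0.2, -0.1], [-0.2, -0.1], [-0.4, -0.1], [0.5, 0.3]]
0 [0.572 0.257 0.124]
1 [0.575 0.243 0.191]
2 [0.584 0.186 0.229]
3 [0.596 0.119 0.214]
4 [0.602 0.082 0.156]
5 [0.6   0.097 0.089]
6 [0.59  0.154 0.051]
7 [0.578 0.22  0.066]
jar [0.74606779 0.01404119 0.075     ] [0.7467407  0.01427819 0.075     ]
yellow [0.367 0.145 0.23 ]
yellow [0.358 0.055 0.13 ]
yellow [0.372 0.23  0.13 ]
```

Residuals are under 0.5 px, heights and radii are consistent, and the jar is clear at (0.746, 0.014). The orange ball is 100.4° down from the top. I'll grip grey ball 1, at 55.4°, across the axle and carry it to -45° in a single grasp, with the tool leaning along with it.

```bash
cat > mv.py <<'E'
from h import *
C=np.array([.5871,.1696,.14]); YAW=.1701
U=np.array([-np.sin(YAW),np.cos(YAW),0]); A=np.array([np.cos(YAW),np.sin(YAW),0]); Z=np.array([0,0,1.])
def pose(ang,beta,back=0,ax=0):
    a,b=np.radians([ang,beta]); rad=np.sin(b)*U+np.cos(b)*Z; z=-rad
    p=C+.09*(np.sin(a)*U+np.cos(a)*Z)+A*ax+z*(.019-back)
    return p,R.from_matrix(np.column_stack([np.cross(A,z),A,z]))
def rel(p,r,p0,r0):
    return np.r_[r0.inv().apply(p-p0)*100,np.degrees((r0.inv()*r).as_rotvec())]
def now():
    s=telemetry.get_state(); return np.array(s["eef_pos"]),R.from_quat(s["tcp_rot"]),s
E
python3 - <<'E'
from mv import *
p0,r0,s=now()
p,r=pose(55.4,25,.09); print(p,rel(p,r,p0,r0).round(2))
E
```

```text
[0.56947986 0.27218595 0.25545379] [-46.08 -24.33  -4.63  13.62 -22.42  61.64]
```

arm_command --series '[-4,-2,-3,1.5,-2.5,6.8,0,-8,-4.2,-5,3,-5,13.7,0,-12,-6.3,-7,4.5,-7.5,20.5,0,-16,-8.5,-8,6,-10,27.4,0,-20,-10.6,-8,7.5,-12.5,34.2,0,-24,-12.7,-8,9,-15,41,0,-28,-14.8,-8,10.5,-17.4,47.9,0,-32,-16.9,-8,12,-20,54.8,0,-36,-19,-8,13.6,-22.4,61.6,0,-39.5,-20.8,-8,13.6,-22.4,61.6,0]' --force 30

```text
time: 1.13
eef_pos: [0.4855, 0.358, 0.2888]
tcp_rot: [0.63, 0.746, -0.14, 0.166]
contact_force: [0.7, -0.1, 0.5]
opening: 0.998
finger_force: 0.0
```

Run:
```python
from mv import *
p0,r0,s=now(); print(s["time"],p0,s["qpos"])
p,r=pose(55.4,25,.09); print(rel(p,r,p0,r0).round(2))
```

```text
1.1333 [0.48550588 0.35801765 0.28878452] [ 0.63770959  0.22531078  1.55220184 -0.38691829  1.57189351  0.51099357]
[-7.52  6.85  7.2  -0.03  0.02 -0.16]
```

arm_command --series '[-3,2.7,0,0,0,0,0,-6,5.4,2,0,0,0,0,-7.5,6.9,5,0,0,0,0,-7.5,6.9,7.2,0,0,0,0,-7.5,6.9,7.2,0,0,0,0,-7.5,6.9,7.2,0,0,0,0]'

```text
time: 1.63
eef_pos: [0.5685, 0.2731, 0.2541]
tcp_rot: [0.629, 0.747, -0.141, 0.164]
contact_force: [-0.4, 0.0, -0.3]
opening: 1.001
finger_force: 0.0
```

Run:
```python
from mv import *
p0,r0,s=now(); print(s["time"],p0)
p,r=pose(55.4,25); print(rel(p,r,p0,r0).round(2))
c=vision.read_camera("wrist"); cv2.imwrite("pics/w1.png",c["color"]); 
im,K,M,t=cam("top"); cv2.imwrite("pics/t1.png",cv2.resize(im[150:390,80:400],(800,600)))
```

```text
1.6333 [0.56848342 0.27313372 0.2540689 ]
[-0.16  0.11  8.92 -0.19 -0.03  0.06]
```

View pics/w1.png

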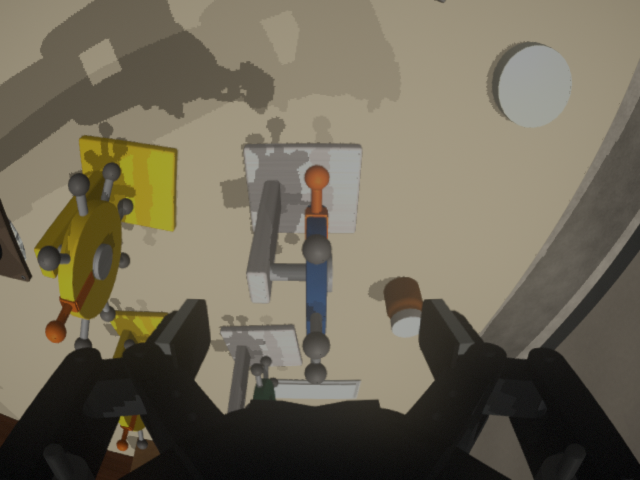

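The wrist view shows the disc at column ~316, midway between the fingers (~200 and ~430), with ball 1 at (316,249) and orange at (317,178). It is well aligned, so I'll advance, then close.

arm_command --series '[-0.15,0.1,2.5,0,0,0,0,-0.15,0.1,5,0,0,0,0,-0.15,0.1,7.5,0,0,0,0,-0.15,0.1,8.9,0,0,0,0,-0.15,0.1,8.9,0,0,0,0,-0.15,0.1,8.9,0,0,0,0]'

```text
time: 2.23
eef_pos: [0.5768, 0.2366, 0.1764]
tcp_rot: [0.629, 0.747, -0.139, 0.165]
contact_force: [0.6, 0.3, -0.8]
opening: 0.996
finger_force: 0.0
```

arm_command --series '[0,0,0,0,0,0,1,0,0,0,0,0,0,1,0,0,0,0,0,0,1,0,0,0,0,0,0,1,0,0,0,0,0,0,1,0,0,0,0,0,0,1,0,0,0,0,0,0,1,0,0,0,0,0,0,1]' --force 30

```text
time: 2.9
eef_pos: [0.5772, 0.238, 0.1774]
tcp_rot: [0.629, 0.747, -0.136, 0.165]
contact_force: [-1.9, 6.0, 4.3]
opening: 0.001
finger_force: 3.6
```

Run:
```python
from mv import *
p0,r0,s=now(); print(s["time"],p0,s["opening"],s["finger_force"])
p,r=pose(55.4,25); d=rel(p,r,p0,r0); print(d.round(2))
# arc rows relative to nominal: ball 55.4->-45, tool 25->-20
for i in range(1,21):
    a=55.4-100.4*i/20; b=25-45*i/20
    print(rel(*pose(a,b),p,r).round(2).tolist())
```

```text
2.9 [0.5772494  0.23797329 0.17737908] 0.0011965611640718185 3.551404718309641
[-0.13 -0.19  0.44  0.23 -0.3  -0.02]
[-0.62, 0.0, -0.37, -0.0, 2.25, 0.0]
[-1.27, 0.0, -0.68, 0.0, 4.5, 0.0]
[-1.95, -0.0, -0.93, -0.0, 6.75, -0.0]
[-2.64, -0.0, -1.12, -0.0, 9.0, -0.0]
[-3.35, 0.0, -1.24, 0.0, 11.25, 0.0]
[-4.07, -0.0, -1.29, 0.0, 13.5, -0.0]
[-4.78, -0.0, -1.28, 0.0, 15.75, 0.0]
[-5.49, -0.0, -1.2, -0.0, 18.0, 0.0]
[-6.19, -0.0, -1.06, 0.0, 20.25, 0.0]
[-6.88, -0.0, -0.85, 0.0, 22.5, -0.0]
[-7.54, 0.0, -0.58, 0.0, 24.75, 0.0]
[-8.17, 0.0, -0.25, 0.0, 27.0, 0.0]
[-8.77, -0.0, 0.14, -0.0, 29.25, -0.0]
[-9.33, -0.0, 0.58, 0.0, 31.5, -0.0]
[-9.85, -0.0, 1.07, 0.0, 33.75, -0.0]
[-10.32, -0.0, 1.61, -0.0, 36.0, -0.0]
[-10.74, -0.0, 2.18, 0.0, 38.25, 0.0]
[-11.11, -0.0, 2.8, 0.0, 40.5, 0.0]
[-11.42, 0.0, 3.45, 0.0, 42.75, 0.0]
[-11.67, 0.0, 4.13, -0.0, 45.0, 0.0]
```

The gripper closed fully (opening 0.001), so the ball isn't between the pads. I'll look before doing anything else.

Run:
```python
from h import *
c=vision.read_camera("wrist")["color"]
im=cam("scene")[0]; cv2.imwrite("pics/look2.png",np.hstack([cv2.resize(im[140:320,340:520],(400,400),interpolation=cv2.INTER_CUBIC),cv2.resize(c[120:440,160:480],(400,400))]))
```

```text
(no output)
```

View pics/look2.png

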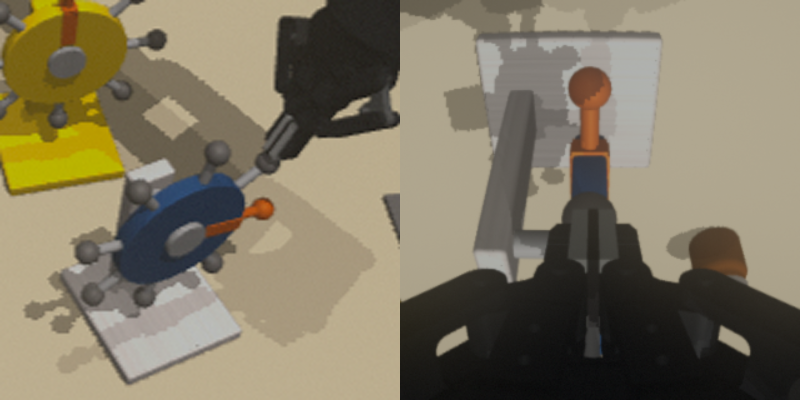

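Scene half: ball 1 (268,160) sits just past the shut fingertips, and orange at (262,208) has hardly moved. Wrist half: ball 1 (~590,210) pokes out beyond the tips. The ball slipped out past the tips, so I'll check the wrist camera's own measurement of where the ball and tips are.

```bash
cat > wr.py <<'E'
from mv import *
def wproj(c,pw,p0,r0):
    T=np.array(c["T_tool_cam"]); K=np.array(c["K"]); q=r0.inv().apply(pw-p0); q=T[:3,:3].T@(q-T[:3,3])
    th=np.arctan2(np.hypot(q[0],q[1]),q[2]); ph=np.arctan2(q[1],q[0]); return K[:2,2]+K[0,0]*th*np.array([np.cos(ph),np.sin(ph)]), np.linalg.norm(q), K[0,0]
E
python3 - <<'E'
from wr import *
p0,r0,s=now(); c=vision.read_camera("wrist"); print(np.array(c["T_tool_cam"]).round(4).tolist(),np.array(c["K"]).tolist())
pa=np.array([.56848342,.27313372,.2540689]); ra=R.from_quat([.629,.747,-.141,.164])
for k in(0,1,2): 
    a=np.radians(100.4-45*k); b=C+.09*(np.sin(a)*U+np.cos(a)*Z)
    print(k,"w1",wproj(c,b,pa,ra),"now",wproj(c,b,p0,r0))
print("tcp",wproj(c,p0,p0,r0)); print("grip",wproj(c,p0-.019*r0.as_matrix()[:,2],p0,r0))
hsv=cv2.cvtColor(cv2.imread("pics/w1.png"),cv2.COLOR_BGR2HSV)
for im in(cv2.imread("pics/w1.png"),c["color"]):
    m=cv2.inRange(cv2.cvtColor(im,cv2.COLOR_BGR2HSV),(4,170,90),(14,255,255)); m[:, :240]=0; k,l,st,ce=cv2.connectedComponentsWithStats(m)
    print([(ce[i].round(1).tolist(),st[i].tolist()) for i in range(1,k) if st[i,4]>40])
print("joints",s["qpos"],"force",s["contact_force"])
E
```

```text
[[0.0004, -0.9618, -0.2739, 0.0692], [1.0, 0.0002, 0.0005, -0.0009], [-0.0004, -0.2739, 0.9618, -0.1637], [0.0, 0.0, 0.0, 1.0]] [[371.64829954431775, 0.0, 314.08848116750175], [0.0, 371.64829954431775, 241.35016079910386], [0.0, 0.0, 1.0]]
0 w1 (array([316.90167138, 175.80664918]), np.float64(0.2903529508729667), np.float64(371.64829954431775)) now (array([311.86973626, 190.88804943]), np.float64(0.20638428960104582), np.float64(371.64829954431775))
1 w1 (array([316.97579761, 247.50751611]), np.float64(0.24439798113862088), np.float64(371.64829954431775)) now (array([311.8547757 , 302.13068139]), np.float64(0.16493824100322788), np.float64(371.64829954431775))
2 w1 (array([316.53127112, 344.40119942]), np.float64(0.2639968166810694), np.float64(371.64829954431775)) now (array([312.21234344, 429.12460729]), np.float64(0.19651370872207183), np.float64(371.64829954431775))
tcp (array([315.8304125 , 286.88425349]), np.float64(0.17772553427067497), np.float64(371.64829954431775))
grip (array([316.03909005, 304.03152339]), np.float64(0.16039582642029293), np.float64(371.64829954431775))
[([316.9, 188.2], [308, 171, 19, 42, 387])]
[([314.4, 200.1], [308, 194, 13, 11, 62]), ([311.9, 224.0], [306, 208, 12, 32, 303]), ([310.0, 242.6], [297, 242, 27, 4, 53])]
joints [ 0.40629964  0.29708311  1.67040688 -0.43593809  1.30311603  0.38006952] force [-1.84879197  6.23973103  4.4918936 ]
```

Run:
```python
from h import *
c=vision.read_camera("wrist")["color"]; im=cam("scene")[0]
z=lambda a:cv2.convertScaleAbs(cv2.resize(a,(400,600),interpolation=cv2.INTER_CUBIC),alpha=1.5,beta=20)
cv2.imwrite("pics/look3.png",np.hstack([z(im[150:255,430:500]),z(c[240:420,255:375])]))
s=telemetry.get_state();print(s["opening"],s["finger_force"],s["eef_pos"])
```

```text
-0.0031001009195962947 3.3330165781080723 [0.57722661 0.23799296 0.17736054]
```

View pics/look3.png

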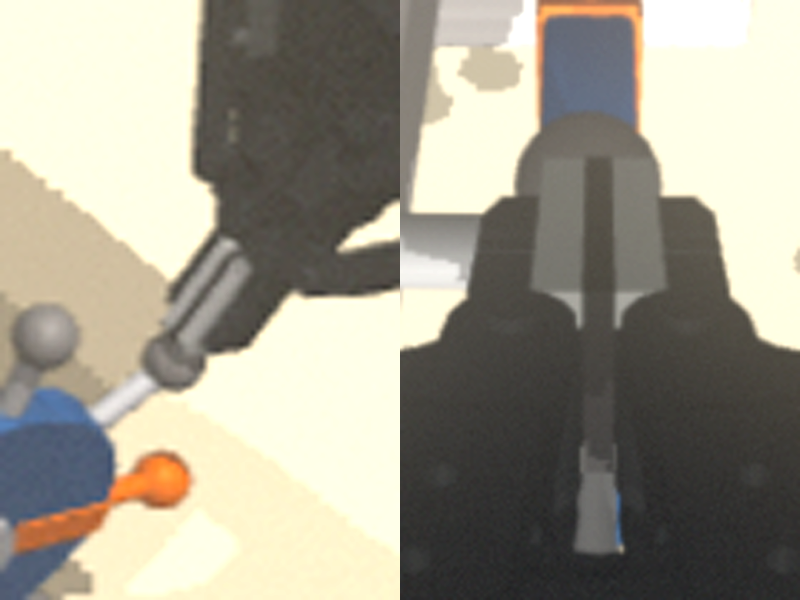

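In this enlargement the shut fingertips end at the ball's outer edge. The tips reach about image row 287, and ball 1 juts out in front of them. The pads therefore sit well behind the nominal TCP, so I'll quantify that against the controller's own offset.

Run:
```python
from wr import *
print("gpo",ctrl.grip_point_offset,[a for a in dir(ctrl) if a[0]!="_"])
p0,r0,s=now(); im,K,M,t=cam("scene"); z=r0.as_matrix()[:,2]; c=vision.read_camera("wrist")
for d in(0,.01,.019,.025,.03): 
    q=proj(K,M,t,p0-z*d); w=wproj(c,p0-z*d+.011*r0.as_matrix()[:,0],p0,r0)[0]
    print(d,"scene",q.round(1),"crop",((q-[430,150])*5.714).round(0),"wrist +x edge",w.round(0))
```

```text
gpo 0.0187 ['Unreachable', 'grip_point_offset', 'sign_off']
0 scene [456.6 218.7] crop [152. 392.] wrist +x edge [316. 265.]
0.01 scene [459.6 214.7] crop [169. 370.] wrist +x edge [316. 273.]
0.019 scene [462.3 211. ] crop [184. 349.] wrist +x edge [316. 280.]
0.025 scene [464.1 208.6] crop [195. 335.] wrist +x edge [316. 286.]
0.03 scene [465.6 206.5] crop [204. 323.] wrist +x edge [316. 291.]
```

Both views put the true tips about 25 mm behind the nominal TCP. I'll open, go about 2.2 cm deeper from here, and close again. There is room for this: the body keeps at least 16 mm from ball 2, and the pads straddle the 16 mm disc.

arm_command --series '[0,0,0,0,0,0,0,0,0,0,0,0,0,0,0,0,0,0,0,0,0,0,0,0,0,0,0,0,0,0,0,0,0,0,0,0,0,0.6,0,0,0,0,0,0,1.2,0,0,0,0,0,0,1.9,0,0,0,0,0,0,1.9,0,0,0,0]'

```text
time: 4.0
eef_pos: [0.5771, 0.2267, 0.1559]
tcp_rot: [0.629, 0.747, -0.141, 0.164]
contact_force: [-0.5, -0.8, -0.9]
opening: 0.995
finger_force: 0.0
```

Run:
```python
from mv import *
p0,r0,s=now(); print(s["time"],s["opening"],s["contact_force"])
p,r=pose(55.4,25,-.018); print(rel(p,r,p0,r0).round(2))
```

```text
4.0 0.9950182186448961 [-0.49812826 -0.82796501 -0.85725086]
[-0.03  0.01 -0.17 -0.18 -0.02  0.09]
```

arm_command --series '[0,0,0,0,0,0,1,0,0,0,0,0,0,1,0,0,0,0,0,0,1,0,0,0,0,0,0,1,0,0,0,0,0,0,1,0,0,0,0,0,0,1,0,0,0,0,0,0,1,0,0,0,0,0,0,1]' --force 30

```text
time: 4.67
eef_pos: [0.5776, 0.2281, 0.1587]
tcp_rot: [0.629, 0.747, -0.139, 0.165]
contact_force: [-4.3, 0.1, 2.4]
opening: 0.21
finger_force: 29.2
```

Run:
```python
from mv import *
p0,r0,s=now(); print(s["time"],s["opening"],s["finger_force"],s["contact_force"])
p,r=pose(55.4,25,-.0197); print(rel(p,r,p0,r0).round(2))
q,_=pose(55.4,25,-.0197)
for i in range(1,21):
    a=55.4-100.4*i/20; b=25-45*i/20
    print(rel(*pose(a,b,-.0197),p,r).round(2)[[0,2,4]].tolist())
```

```text
4.6667 0.2103610780503124 29.237878918647766 [-4.26353883  0.11890587  2.41833193]
[-0.03 -0.05  0.3  -0.04 -0.07  0.04]
[-0.54, -0.37, 2.25]
[-1.12, -0.69, 4.5]
[-1.72, -0.94, 6.75]
[-2.34, -1.14, 9.0]
[-2.97, -1.27, 11.25]
[-3.61, -1.34, 13.5]
[-4.25, -1.35, 15.75]
[-4.88, -1.3, 18.0]
[-5.51, -1.18, 20.25]
[-6.12, -1.0, 22.5]
[-6.71, -0.76, 24.75]
[-7.28, -0.47, 27.0]
[-7.81, -0.12, 29.25]
[-8.3, 0.29, 31.5]
[-8.76, 0.74, 33.75]
[-9.17, 1.23, 36.0]
[-9.53, 1.76, 38.25]
[-9.83, 2.33, 40.5]
[-10.08, 2.93, 42.75]
[-10.28, 3.55, 45.0]
```

The ball is now between the pads, but opening 0.21 (≈18 mm, under 20) and the 3 mm push-back suggest a grip near the pad tips. I'll regrip 7 mm deeper for a centred hold.

arm_command --series '[0,0,0,0,0,0,0.4,0,0,0,0,0,0,0.4,0,0,0,0,0,0,0.4,0,0,0.7,0,0,0,0.4,0,0,0.7,0,0,0,0.4,0,0,0.7,0,0,0,1,0,0,0.7,0,0,0,1,0,0,0.7,0,0,0,1,0,0,0.7,0,0,0,1,0,0,0.7,0,0,0,1]' --force 30

```text
time: 5.5
eef_pos: [0.5781, 0.2248, 0.152]
tcp_rot: [0.629, 0.747, -0.14, 0.165]
contact_force: [-2.6, -0.5, 0.8]
opening: 0.209
finger_force: 29.2
```

Run:
```python
from mv import *
p0,r0,s=now(); print(s["time"],s["opening"],s["finger_force"],s["contact_force"])
p,r=pose(55.4,25,-.0267); print(rel(p,r,p0,r0).round(2))
for i in range(1,21):
    a=55.4-100.4*i/20; b=25-45*i/20
    print(rel(*pose(a,b,-.0267),p,r).round(2)[[0,2,4]].tolist())
```

```text
5.5 0.2086749535273263 29.22068417072296 [-2.57401414 -0.4527663   0.78989424]
[-0.01 -0.05  0.26 -0.06 -0.05  0.05]
[-0.52, -0.37, 2.25]
[-1.06, -0.69, 4.5]
[-1.64, -0.95, 6.75]
[-2.23, -1.15, 9.0]
[-2.83, -1.29, 11.25]
[-3.44, -1.36, 13.5]
[-4.06, -1.38, 15.75]
[-4.67, -1.33, 18.0]
[-5.27, -1.22, 20.25]
[-5.85, -1.05, 22.5]
[-6.42, -0.83, 24.75]
[-6.96, -0.54, 27.0]
[-7.47, -0.21, 29.25]
[-7.94, 0.18, 31.5]
[-8.37, 0.62, 33.75]
[-8.75, 1.1, 36.0]
[-9.09, 1.61, 38.25]
[-9.38, 2.16, 40.5]
[-9.61, 2.74, 42.75]
[-9.78, 3.35, 45.0]
```

Same opening with steady force, so 0.209 is what a 20 mm ball reads: a solid grip. Now the first half of the arc.

arm_command --series '[-0.52,0,-0.37,0,2.25,0,1,-1.06,0,-0.69,0,4.5,0,1,-1.64,0,-0.95,0,6.75,0,1,-2.23,0,-1.15,0,9,0,1,-2.83,0,-1.29,0,11.25,0,1,-3.44,0,-1.36,0,13.5,0,1,-4.06,0,-1.38,0,15.75,0,1,-4.67,0,-1.33,0,18,0,1,-5.27,0,-1.22,0,20.25,0,1,-5.85,0,-1.05,0,22.5,0,1]'

```text
time: 6.33
eef_pos: [0.5859, 0.1781, 0.1874]
tcp_rot: [0.644, 0.765, -0.013, 0.014]
contact_force: [-6.1, 1.7, 3.5]
opening: 0.206
finger_force: 30.5
```

Run:
```python
from mv import *
p0,r0,s=now(); print(s["time"],s["opening"],s["finger_force"],s["contact_force"])
p,r=pose(5.2,2.5,-.0267); print(rel(p,r,p0,r0).round(2))
for i in range(1,11):
    a=5.2-50.2*i/10; b=2.5-22.5*i/10
    print(rel(*pose(a,b,-.0267),p,r).round(2)[[0,2,4]].tolist())
```

```text
6.3333 0.20634647469711498 30.477786362171173 [-6.0525054   1.73133048  3.549158  ]
[-0.23 -0.03  0.35 -0.07 -0.32  0.08]
[-0.61, -0.01, 2.25]
[-1.22, 0.05, 4.5]
[-1.81, 0.17, 6.75]
[-2.4, 0.34, 9.0]
[-2.96, 0.58, 11.25]
[-3.5, 0.87, 13.5]
[-4.01, 1.22, 15.75]
[-4.49, 1.62, 18.0]
[-4.92, 2.07, 20.25]
[-5.31, 2.56, 22.5]
```

arm_command --series '[-0.61,0,-0.01,0,2.25,0,1,-1.22,0,0.05,0,4.5,0,1,-1.81,0,0.17,0,6.75,0,1,-2.4,0,0.34,0,9,0,1,-2.96,0,0.58,0,11.25,0,1,-3.5,0,0.87,0,13.5,0,1,-4.01,0,1.22,0,15.75,0,1,-4.49,0,1.62,0,18,0,1,-4.92,0,2.07,0,20.25,0,1,-5.31,0,2.56,0,22.5,0,1]'

```text
time: 7.17
eef_pos: [0.5953, 0.1222, 0.1655]
tcp_rot: [0.633, 0.754, 0.111, -0.134]
contact_force: [-9.1, -5.6, 8.2]
opening: 0.212
finger_force: 32.5
```

arm_command --series '[0,0,0,0,0,0,1,0,0,0,0,0,0,1,0,0,0,0,0,0,1]'

```text
time: 7.42
eef_pos: [0.5954, 0.1211, 0.1641]
tcp_rot: [0.634, 0.754, 0.11, -0.133]
contact_force: [-7.0, -8.1, 7.8]
opening: 0.207
finger_force: 32.6
```

```bash
cat > meas.py <<'E'
from mv import *
def meas(tag):
    p0,r0,s=now(); print(s["time"],s["opening"],s["finger_force"],np.round(s["contact_force"],1)); v=[]
    for n in("scene","top"):
        im,K,M,t=cam(n); cv2.imwrite(f"pics/{n}_{tag}.png",im)
        m=cv2.inRange(cv2.cvtColor(im,cv2.COLOR_BGR2HSV),(4,170,60),(14,255,255)); k,l,st,ce=cv2.connectedComponentsWithStats(m)
        e=proj(K,M,t,C+.09*Z)
        print(n,"top ball expected",e.round(1),[(ce[i].round(1).tolist(),st[i].tolist()) for i in range(1,k) if np.hypot(*(ce[i]-e))<45])
        # ray hits the wheel plane -> angle
        for i in range(1,k):
            if st[i,4]>8 and np.hypot(*(ce[i]-e))<45:
                o,d=ray(K,M,t,ce[i]); q=o+d*((C-o)@A)/(d@A)-C; print("   angle",np.degrees(np.arctan2(q@U,q[2])).round(2),"r",np.hypot(q@U,q[2]).round(4))
E
python3 -c "
from meas import *
meas('m1')
p0,r0,s=now(); print(rel(*pose(-45,-20,-.0267),p0,r0).round(2))"
```

```text
7.4167 0.20661411775713465 32.55753546953201 [-7.  -8.1  7.8]
scene top ball expected [428.2 211.8] [([429.8, 220.3], [423, 205, 15, 35, 221])]
   angle 7.62 r 0.0632
top top ball expected [226.9 231.5] [([224.0, 234.0], [217, 228, 14, 13, 112])]
   angle 6.13 r 0.0746
[-0.02  0.    0.37 -0.19  0.16  0.09]
```

```bash
cat > ang.py <<'E'
from mv import *
def ang(tag,fresh=True):
    for n in("scene","top"):
        im,K,M,t=cam(n); 
        if fresh: cv2.imwrite(f"pics/{n}_{tag}.png",im)
        e=proj(K,M,t,C+.09*Z); x,y=(e-24).astype(int); big=cv2.resize(im[y:y+48,x:x+48],None,fx=8,fy=8,interpolation=cv2.INTER_CUBIC)
        m=cv2.inRange(cv2.cvtColor(big,cv2.COLOR_BGR2HSV),(3,150,50),(16,255,255)); D=cv2.distanceTransform(m,cv2.DIST_L2,5)
        w=D>.9*D.max(); uv=np.array([np.nonzero(w)[1].mean(),np.nonzero(w)[0].mean()]); uv=(uv+.5)/8-.5+[x,y]
        o,d=ray(K,M,t,uv); q=o+d*((C-o)@A)/(d@A)-C
        print(n,"exp",e.round(1),"ball",uv.round(1),"r px",D.max()/8,"angle",np.degrees(np.arctan2(q@U,q[2])).round(2),"rad",np.hypot(q@U,q[2]).round(4))
        cv2.imwrite(f"pics/b_{n}_{tag}.png",big)
E
python3 -c "
from ang import *
ang('m1')
cv2.imwrite('pics/v1.png',np.hstack([cv2.imread('pics/b_scene_m1.png'),cv2.imread('pics/b_top_m1.png')]))"
```

```text
scene exp [428.2 211.8] ball [432.5 209.8] r px 5.193024 angle 5.19 rad 0.0915
top exp [226.9 231.5] ball [221.7 232. ] r px 4.9184113 angle 5.48 rad 0.0922
```

View pics/v1.png

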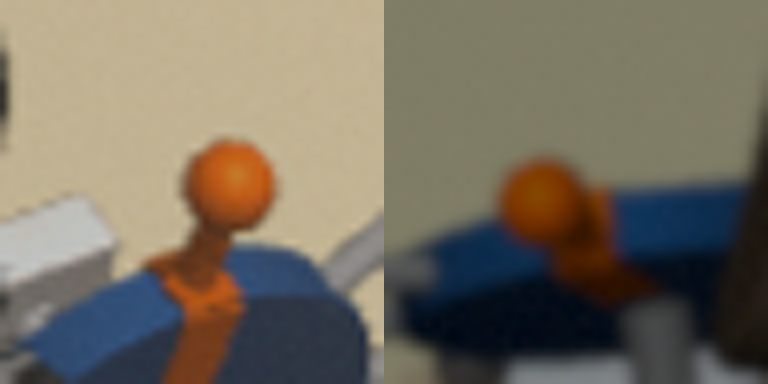

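Both views agree: the ball stands at +5.3° (scene (432.5,209.8), top (221.7,232.0)), with a radius of about 91 mm as expected. It needs 5.3° more, so about 8.3 mm along the tangent.

arm_command --series '[-0.25,0,0.1,0,0,0,1,-0.5,0,0.2,0,0,0,1,-0.77,0,0.31,0,0,0,1,-0.77,0,0.31,0,0,0,1,-0.77,0,0.31,0,0,0,1,-0.77,0,0.31,0,0,0,1]'

```text
time: 8.12
eef_pos: [0.5963, 0.1156, 0.1586]
tcp_rot: [0.634, 0.754, 0.11, -0.133]
contact_force: [-7.8, -6.2, 5.9]
opening: 0.204
finger_force: 32.8
```

```bash
python3 -c "
from ang import *
ang('m2'); p0,r0,s=now(); print(s['time'],s['opening'],s['finger_force'],s['contact_force'])"
```

```text
scene exp [428.2 211.8] ball [428.5 211.1] r px 5.244574 angle 0.1 rad 0.0918
top exp [226.9 231.5] ball [226.4 231.4] r px 4.893799 angle 0.37 rad 0.0912
8.2167 0.2070481277466833 32.795513570308685 [-7.04234868 -5.73092636  5.70614218]
```

0.1°–0.4° in the two views. The residual force is purely radial, so it is safe to release. I'll open, recheck, then back out.

arm_command --series '[0,0,0,0,0,0,0.6,0,0,0,0,0,0,0.4,0,0,0,0,0,0,0,0,0,0,0,0,0,0,0,0,0,0,0,0,0,0,0,0,0,0,0,0,0,0,0,0,0,0,0]'

```text
time: 8.8
eef_pos: [0.5973, 0.1177, 0.1573]
tcp_rot: [0.634, 0.753, 0.112, -0.133]
contact_force: [0.3, 0.7, 0.8]
opening: 0.998
finger_force: 0.0
```

```bash
python3 -c "
from ang import *
ang('m3'); p0,r0,s=now(); print(s['time'],s['opening'],s['finger_force'],s['contact_force'])"
```

```text
scene exp [428.2 211.8] ball [428.5 211.1] r px 5.220349 angle 0.1 rad 0.0918
top exp [226.9 231.5] ball [226.4 231.4] r px 4.918799 angle 0.4 rad 0.0911
8.9 0.9991168559435174 0.0 [0.64450438 0.22249995 0.62618537]
```

arm_command --series '[0,0,-1.5,0,0,0,0,0,0,-4,0,0,0,0,0,0,-7,0,0,0,0,0,0,-10,0,0,0,0,0,0,-13,0,0,0,0,0,0,-15,0,0,0,0,0,0,-15,0,0,0,0,0,0,-15,0,0,0,0,0,0,-15,0,0,0,0]'

```text
time: 9.65
eef_pos: [0.6053, 0.0672, 0.2967]
tcp_rot: [0.634, 0.753, 0.112, -0.134]
contact_force: [-0.7, -0.4, -0.1]
opening: 1.0
finger_force: 0.0
```

```bash
python3 -c "
from ang import *
ang('m4'); p0,r0,s=now(); print(s['time'],s['eef_pos'],s['contact_force'],np.abs(s['dq']).max())
a=cv2.imread('pics/scene0.png'); b=cv2.imread('pics/scene_m4.png'); cv2.imwrite('pics/final.png',b)"
```

```text
scene exp [428.2 211.8] ball [428.5 211.1] r px 5.2176366 angle 0.12 rad 0.0918
top exp [226.9 231.5] ball [226.4 231.4] r px 4.9 angle 0.38 rad 0.091
9.75 [0.60492502 0.06742464 0.29579415] [0.11458164 0.06157827 0.1904406 ] 0.0023349050781047154
```

View pics/scene_m4.png

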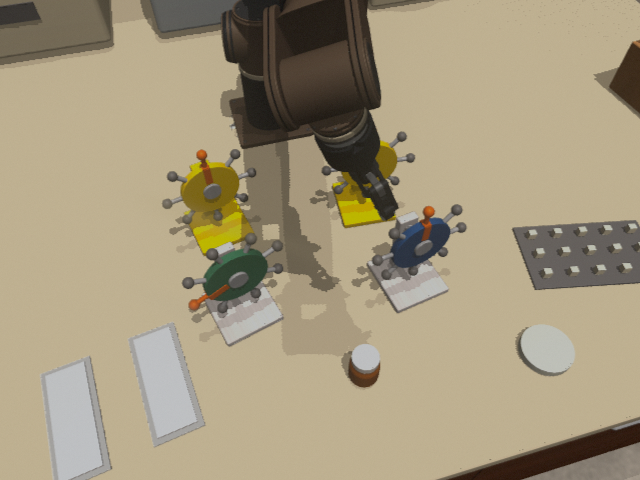

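The blue wheel's orange ball is now straight up at (428,211). The green wheel's ball (194,305) and the jar (365,365) are where they started, and the gripper is clear of everything. Handing in.

```bash
python3 -c "
from plant import ctrl
print(ctrl.sign_off())"
```

```text
the job is handed in; nothing more can be done
None
```

The blue magazine's orange ball stands at the top, within about 0.4° by both cameras, at rest and with the gripper clear; the green wheel and the jar look unmoved, and I handed the job in at about 9.8 s.

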